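# Service the bench vapour filter: drain the drip cup, pull the filter plate and show it

## Robot

A 6-joint arm with a two-finger parallel gripper is mounted at the origin on the work surface. World frame = base frame: x ahead of the robot, y to its left, z up, the work surface at z = 0. Lengths are in m, angles in rad, forces in N, time in s.
With the tool pointing down it reaches from about 0.225 to 0.875 m from the base axis. Payload 3.4 kg.
Tool frame: the origin (TCP) lies at the very end of the fingers, on their centre line; the grasp point (between the pads) lies behind it (manip.grasp_offset is the z of the grasp point in the tool frame, in m); z points along the fingers, y is the line along which they close (so a half turn about z gives the same grasp; the last joint's range is limited). The gripper opens to 85 mm and grips with 20 to 120 N. Pads are 22 mm wide; open, the fingers measure 114 mm over their backs; the gripper's body (76 mm by 85 mm) begins 54 mm behind the grasp point. The pads swing forward as they close: fully open they stand 13 mm farther back than shut.
Start: joints at [1.068, 0.276, 1.505, -0, 1.361, -0.121], TCP at [0.214, 0.534, 0.206] pointing down, gripper open.
Joint ranges: [-2.89, 2.89], [-0.75, 2.08], [0.22, 2.7], [-1.18, 4.32], [0.11, 2.71], [-2.7, 2.7]. Speed limits (rad/s): [2.57, 2.57, 3.14, 3.14, 3.14, 3.14].

## Interface

Orientations are given as a unit quaternion [w, x, y, z].
In Python, from rig import manip gives the robot as it stands.
- The arm moves only by the shell command python3 -m pendant 'ROWS' [FORCE]. ROWS is JSON, a list of rows, each an object of numbers: "dx", "dy", "dz": the shift along the tool's x, y, z in m; "rx", "ry", "rz": the turn, a rotation vector about the tool's x, y, z in degrees; "hand": the finger opening in m, from 0 to 0.0854. In form: [{"dx": .., "dy": .., "dz": .., "rx": .., "ry": .., "rz": .., "hand": ..}, ...]. A call has 1 to 12 rows; each row shifts and turns the commanded pose from where the row before left it, along the tool's axes as they then stand; what a row does not reach is not made up. A row lasts 1/12 s, in which the tool goes at most 41.7 mm and 7.16 degrees, less where a joint would pass 70% of its speed; a pose out of reach is approached as far as the arm can. A call is refused whole if a number of a shift passes 0.0417 or a number of a turn 7.16, either way. A call with a gripper value outside its range is refused whole. The fingers move at their own pace and stop on an object; FORCE is the grip in N (left out, the last holds). Time passes only in rows, so rows that do not move let the fingers close. It gives the time, the measured TCP pose, the force, the opening and the grip force at its end, in the units of the state.
- manip.get_state(): the state, without advancing time (a new reading comes with each control period).
- manip.get_image(name): name is "scene" or "side" or "wrist"; returns a dict with "frame" (420x560x3 uint8, red, green, blue), "fx", "fy", "cx", "cy" (pixels), "position" and "attitude" of the camera in the world; the wrist camera has in their place "mount" (4x4, takes a point from camera to tool coordinates, whose origin is the TCP and whose axes are the flange's). Camera axes: x right, y up, looking along -z (the intrinsics and any distortion apply to the point x, -y, -z); pixel columns grow to the right and rows downward; lengths in m; the calibration is good to about 2 mm. A picture is of the moment at which its call begins: read the wrist's pose just before it. There is no depth.
- manip.sign_off(): hands the job in; it is judged then, once.
The state is a dict: "clock": time; "qpos": joint angles; "qd": joint speeds; "effort": joint torques, N m; "position": TCP position; "ee_rot": TCP orientation; "contact_force": force on the tool from outside, world axes, zero at the start; "moment": the same for the moment, N m; "width": finger opening in m; "gripper_force": force on a finger pad.
Only numpy, scipy, OpenCV 4.12 (cv2) and the standard library are available. Lean on these libraries where they do the work, as an engineer would, in place of code of your own. Each camera call takes 0.05 s, during which the arm holds its last target. There are 200 camera calls.

## Task

Service the small vapour filter unit on the bench: tip the drip cup on its side outward to 45 degrees, hold it there for a second so it drains into the sump, and bring it back level; then swing the top flap up until it stands open by itself, and draw out the filter plate, the one with the upright tab, leaving the plain blanking plate in its slot. Finish still holding the filter plate still and upright in the gripper, lengthwise over the middle of the steel tray, its lower edge about 12 cm above the bench and touching nothing. Leave the cup level, the flap open, and the beaker, bottle and jar where they are.

Things in the scene. Friction and masses are not known exactly. Their poses are not given: they have to be found in the camera images.
- unit: Cream filter unit fixed to the bench: an open-topped box 150 (x) by 220 (y) by 130 mm high, 8 mm walls, 10 mm floor, closed by the flap. Origin at the centre of its underside on the bench; x towards the hinge side, y away from the drip cup, z up.
- slots (a point): Centre of the unit's inner floor, axes as the unit's. Two upright slots run along x at y = +45 and -45 mm; the filter plate stands in one, the blanking plate in the other (which varies). Rails at the plates' ends reach 65 mm above this floor; plates are pulled straight up.
- sump (a point): Middle of the fixed grey sump, an open tray 130 (x) by 140 (y) by 22 mm high, lying on the bench against the unit's -y side, under the drip cup.
- cup (a joint): Tip angle of the white drip cup, rad: 0 level (a stop), 0.785 is 45 degrees, grows as the top of the cup leans outward (unit -y); ends at 1.4. It may start slightly tipped. The pivot is stiff (0.12 N m) and stays where it is left.
- cup_hinge (a point): Middle of the cup's pivot, at its outer lower edge, 45 mm above the bench; the axis is the unit's x axis. The point's axes turn with the cup. The cup is an open white box 90 (x) by 55 by 50 mm high, lying above the pivot and on its unit (+y) side.
- cup_handle (a point): Middle of the cup's handle: round steel bar 12 mm thick along unit x, its end posts 72 mm apart. Cup level: 28 mm in unit +y from the pivot and 90 mm above it (135 mm above the bench), 40 mm above the cup's rim, 37 mm from the unit's wall. It swings rigidly with the cup and can turn between gripping fingers.
- flap (a joint): Opening angle of the top flap, rad: 0 shut, about 1.57 upright, ends at 1.9. It may start a little ajar. The hinge is stiff (0.2 N m) and the flap stays where it is left.
- flap_hinge (a point): Middle of the flap's hinge, on the unit's +x top edge, 130 mm above the bench; the axis is the unit's y axis. The point's axes turn with the flap. The flap is a board 155 mm (from hinge to its free edge at the unit's -x side) by 220 mm (y), 8 mm thick, lying on the box.
- flap_handle (a point): Middle of the flap's handle: round steel bar 12 mm thick along unit y, its end posts 72 mm apart. Flap shut: 125 mm in unit -x from the hinge and 43 mm above it (35 mm above the board). It swings rigidly with the flap, so with the flap upright it is on its far (+x) side; it can turn between gripping fingers.
- filter: Filter plate, 120 g: aluminium frame with a grey mesh window, 118 (x) by 8 (y) by 80 mm high (z), and on the middle of its top edge an upright tab 30 (x) by 8 (y) by 32 mm high. Origin at the centre of the lower edge. Starts standing in one of the unit's two slots, hidden under the flap, its x along the unit's x.
- filter_tab (a point): Point to grip on the filter plate's tab: 104 mm above the plate's lower edge, 8 mm below the tab's top; pinch across the plate's y (8 mm thick).
- blank: Blanking plate: plain solid aluminium plate, 118 by 8 by 80 mm high, without tab or mesh, standing in the other slot. Origin at the centre of the lower edge.
- tray: Shallow open steel tray fixed to the bench, 220 (x) by 140 (y) by 25 mm high. Origin at the centre of the underside, x along its length.
- beaker: Glass beaker, 68 mm across, 90 mm high, origin under its centre. Leave alone.
- bottle: Amber glass reagent bottle, 68 mm across, 150 mm high, origin under its centre. Leave alone.
- jar: White screw-lid jar, 60 mm across, 75 mm high, origin under its centre. Leave alone.

How it is judged:
By the outcome, as a careful person would: the job done as asked, in the order asked, and still so for the second after the job is handed in, while the arm keeps its last pose, push and grip.
It also fails if it takes over 72 s, if anything falls off the work surface, if the arm or the gripper's body presses on something with over 40 N, if the wrist force passes 120 N, or if a joint passes its speed limit or range.

## Working session

There is one attempt and no reset: what is moved stays moved. The work goes in short steps, Python scripts to look and compute and a shell command to move; the robot and the scene stay as the last step left them, time stands still between calls to the robot, and variables do not carry over. Pictures are saved under pics/ and viewed, at most 10 in all, crops included, and the job is handed in when it is done.

```bash
ls; mkdir -p pics
python3 - <<'E'
from rig import manip
import cv2
for n in("scene","side"):
    d=manip.get_image(n); cv2.imwrite(f"pics/{n}0.png",d["frame"][:,:,::-1])
    print(n,{k:v for k,v in d.items() if k!="frame"})
print(manip.get_state(),manip.grasp_offset)
print(manip.get_image("wrist")["mount"])
E
```

```text
pics
scene {'fx': 401.9283488407805, 'fy': 401.9283488407805, 'cx': 277.95591210364, 'cy': 209.80376103578527, 'position': array([ 1.12139453, -0.23174778,  0.94131806]), 'attitude': array([0.76655259, 0.25317016, 0.17879696, 0.56243545])}
side {'fx': 483.0223669038636, 'fy': 483.0223669038636, 'cx': 276.10070830133014, 'cy': 206.8116617076074, 'position': array([ 0.57185218, -0.95625421,  0.86553484]), 'attitude': array([0.90199959, 0.43101907, 0.01411436, 0.02049579])}
{'clock': 0.1, 'qpos': array([ 1.06795901e+00,  2.76555741e-01,  1.50601132e+00, -1.37094998e-05,
        1.36071073e+00, -1.20981469e-01]), 'qd': array([-5.06673011e-04, -1.72992675e-03, -3.49721154e-03, -7.50089409e-05,
        6.25587918e-04, -9.49324541e-05]), 'effort': array([ 1.70225670e-03, -4.17702377e+01, -2.46405047e+01, -1.50732321e-04,
        5.87253337e-03, -5.56814098e-05]), 'position': array([0.21401845, 0.53312825, 0.20481067]), 'ee_rot': array([-2.52185615e-04,  1.89768561e-01,  9.81828490e-01, -8.03972804e-04]), 'contact_force': array([-1.0506096 ,  0.55378998, -0.7893613 ]), 'moment': array([ 0.02534522,  0.05875323, -0.00519771]), 'gripper_force': 0.0, 'width': 0.08543999364156159} -0.0187
[[-6.13607704e-04  9.63234602e-01  2.68660985e-01  6.76339727e-02]
 [ 9.99999618e-01  4.23596361e-04  7.65220145e-04  1.01550284e-03]
 [ 6.23282706e-04  2.68661351e-01 -9.63234494e-01 -1.68682327e-01]
 [ 0.00000000e+00  0.00000000e+00  0.00000000e+00  1.00000000e+00]]
```

View pics/scene0.png

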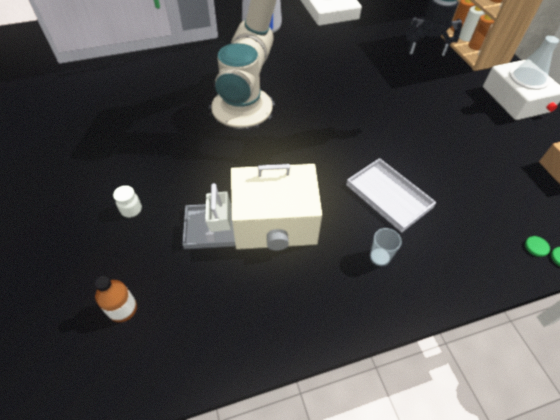

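View pics/side0.png

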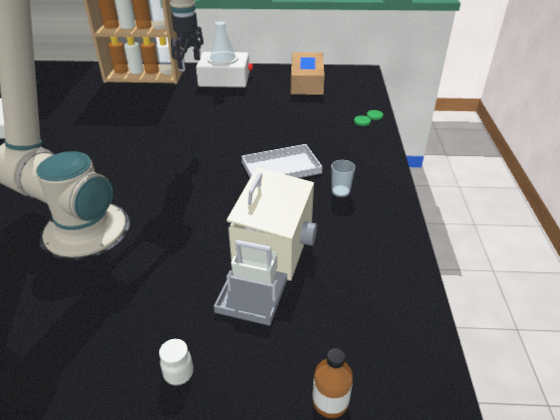

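The scene view shows the unit at about (277,200), with the flap handle on the robot side at (274,168). The cup is at (217,210) on the sump (208,225), the tray at (391,193), the beaker at (385,248), the jar at (128,202) and the bottle at (116,300). The side view agrees. Next I'll take enlarged crops for precise corners.

```bash
cat > h.py <<'E'
import numpy as np, cv2
from rig import manip
from scipy.spatial.transform import Rotation as R
def rot(q): return R.from_quat([q[1],q[2],q[3],q[0]]).as_matrix()
def cam(n):
    s=manip.get_state(); d=manip.get_image(n)
    if n=="wrist":
        M=np.eye(4); M[:3,:3]=rot(s["ee_rot"]); M[:3,3]=s["position"]; M=M@d["mount"]
        d["P"],d["A"]=M[:3,3],M[:3,:3]
    else: d["P"],d["A"]=d["position"],rot(d["attitude"])
    return d
def ray(d,u,v): 
    r=d["A"]@np.array([(u-d["cx"])/d["fx"],-(v-d["cy"])/d["fy"],-1]); return r/np.linalg.norm(r)
def onz(d,u,v,z):
    r=ray(d,u,v); return d["P"]+r*(z-d["P"][2])/r[2]
def tri(d1,p1,d2,p2):
    a,b=ray(d1,*p1),ray(d2,*p2); t=np.linalg.lstsq(np.c_[a,-b],d2["P"]-d1["P"],rcond=None)[0]
    x,y=d1["P"]+a*t[0],d2["P"]+b*t[1]; return (x+y)/2,np.linalg.norm(x-y)
def proj(d,X):
    c=d["A"].T@(np.array(X)-d["P"]); return np.array([d["cx"]+d["fx"]*c[0]/-c[2],d["cy"]-d["fy"]*c[1]/-c[2]])
E
python3 - <<'E'
from h import *
a=cam("scene")["frame"][150:260,175:330]; b=cam("side")["frame"][165:325,205:325]
a=cv2.resize(a,None,fx=5,fy=5,interpolation=cv2.INTER_CUBIC);b=cv2.resize(b,None,fx=5,fy=5,interpolation=cv2.INTER_CUBIC)[:600]
a=a[:,:775]
cv2.imwrite("pics/a.png",a[:,:,::-1]);
b=cam("side")["frame"][170:320,210:320];cv2.imwrite("pics/b.png",cv2.resize(b,None,fx=4,fy=4,interpolation=cv2.INTER_CUBIC)[:,:,::-1])
E
```

```text
(no output)
```

View pics/a.png

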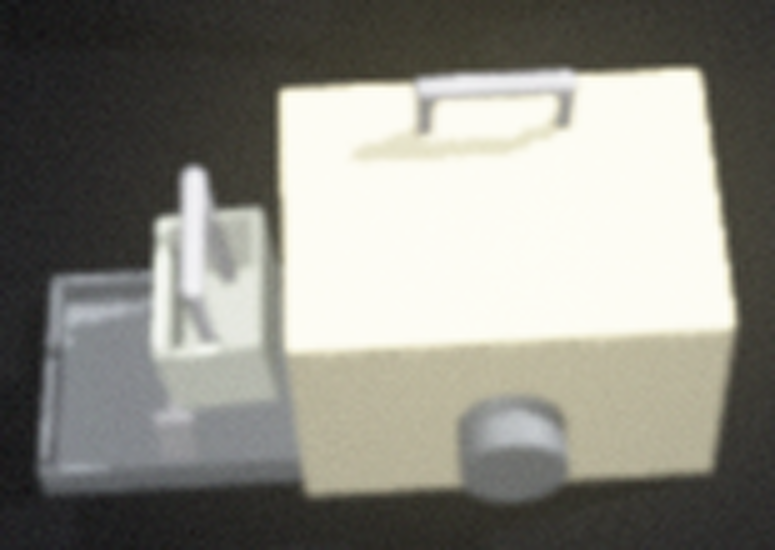

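View pics/b.png

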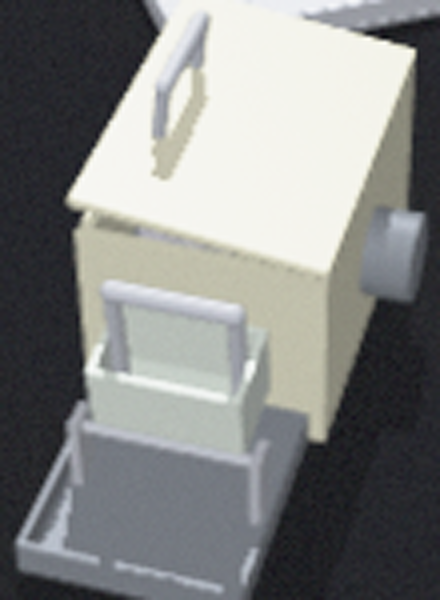

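The crops show the flap slightly ajar, with its corners and both handle bars clear. The cup looks close to level.

```bash
cat > m1.py <<'E'
from h import *
A,B=cam("scene"),cam("side")
a=lambda x,y:(175+(x+.5)/5-.5,150+(y+.5)/5-.5)
b=lambda x,y:(210+(x+.5)/4-.5,170+(y+.5)/4-.5)
np.set_printoptions(precision=4,suppress=True)
for n,p,q in[("hinge-y",(288,352),(327,272)),("hinge+y",(737,327),(415,50)),("free-y",(278,88),(68,204)),
 ("bot",(308,494),(322,440)),("fh-y",(420,86),(160,97)),("fh+y",(572,80),(203,18)),("ch-x",(193,174),(108,289)),("ch+x",(195,292),(240,311)),
 ]: print(n,*tri(A,a(*p),B,b(*q)))
print("bot z0",onz(A,*a(308,494),0),onz(A,*a(715,472),0))
print("sump",[onz(A,*a(*p),0.022)[:2] for p in((55,275),(40,468))])
# tray mask in scene
f=A["frame"].astype(int); m=(f.min(2)>110).astype(np.uint8); m[:, :340]=0;m[:,440:]=0;m[:150]=0;m[235:]=0
c=max(cv2.findContours(m,0,1)[0],key=cv2.contourArea); r=cv2.minAreaRect(np.array([onz(A,*p[0],.025)[:2] for p in c],np.float32)); print("tray",r,cv2.boxPoints(r))
E
python3 m1.py
```

```text
hinge-y [ 0.5609 -0.1611  0.1359] 0.000691763726339605
hinge+y [0.6118 0.0531 0.1351] 0.0018086123232021406
free-y [ 0.4116 -0.1286  0.155 ] 0.004820878354769466
bot [ 0.5595 -0.1611 -0.0012] 0.0006435662809562234
fh-y [ 0.4589 -0.0642  0.1844] 0.006293920063545409
fh+y [0.4793 0.0099 0.188 ] 0.003996231938658075
ch-x [ 0.4403 -0.1818  0.1385] 0.002257012402639026
ch+x [ 0.5143 -0.1967  0.1385] 0.0013036682409315681
bot z0 [ 0.5599 -0.161   0.    ] [0.6125 0.0546 0.    ]
sump [array([ 0.39  , -0.2648]), array([ 0.5151, -0.2948])]
tray ((0.5226452350616455, 0.3123752474784851), (0.22902430593967438, 0.1589302122592926), 21.2259578704834) [[0.3871 0.345 ]
 [0.4447 0.1968]
 [0.6582 0.2798]
 [0.6006 0.4279]]
```

```bash
python3 -m pendant '[{"dz":-0.04,"rz":-4.1,"hand":0.045},{"dz":-0.04,"rz":-4.1},{"dz":-0.015,"dx":-0.02,"dy":-0.02},{"dx":-0.0213,"dy":-0.032},{"dx":-0.0213,"dy":-0.032},{"dx":-0.0213,"dy":-0.032},{"dx":-0.0213,"dy":-0.032},{"dx":-0.0213,"dy":-0.032},{"dx":-0.0213,"dy":-0.032},{"dx":-0.0213,"dy":-0.032},{"dx":-0.0213,"dy":-0.032},{"dx":-0.0213,"dy":-0.032}]' 40
python3 -m pendant '[{"dx":-0.0213,"dy":-0.032},{"dx":-0.0213,"dy":-0.032},{"dx":-0.0213,"dy":-0.032},{"dx":-0.0213,"dy":-0.032},{"dx":-0.0213,"dy":-0.032},{"dx":-0.0213,"dy":-0.032},{"dx":-0.0213,"dy":-0.032},{"dx":-0.0213,"dy":-0.032},{"dx":-0.0213,"dy":-0.032},{"dx":-0.02,"dy":-0.032},{},{}]'
cat > u.py <<'E'
from h import *
np.set_printoptions(precision=4,suppress=True)
O=np.array([.5133,-.0356,0]); yaw=np.radians(-13.6)
U=R.from_euler('z',yaw).as_matrix()
def tou(p): return U.T@(np.array(p)-O)
def st():
    s=manip.get_state(); T=rot(s["ee_rot"]); 
    print("t",s["clock"],"tcp_u",tou(s["position"]),"w",s["position"],"grasp_u",tou(s["position"]+T[:,2]*manip.grasp_offset),"F",s["contact_force"],"width",s["width"],"gf",s["gripper_force"]); print((U.T@T))
E
python3 - <<'E'
from u import *
st(); d=cam("wrist"); cv2.imwrite("pics/w1.png",d["frame"][:,:,::-1])
for p in [(-.036,-.158,.1378),(.036,-.158,.1378)]: print(proj(d,O+U@np.array(p)))
E
```

```text
t 0.4 tcp_u [-0.4245  0.4829  0.2055] w [0.2142 0.5335 0.2055] grasp_u [-0.4245  0.4829  0.2242] F [-0.9479 -0.3297 -0.7533] width 0.08542692259930836 gf 0.0
[[-0.9896  0.1439 -0.    ]
 [ 0.1439  0.9896 -0.0002]
 [-0.     -0.0002 -1.    ]]
[-186.1328  580.1923]
[-155.6672  614.5424]invalid input
invalid input
```

View pics/w1.png

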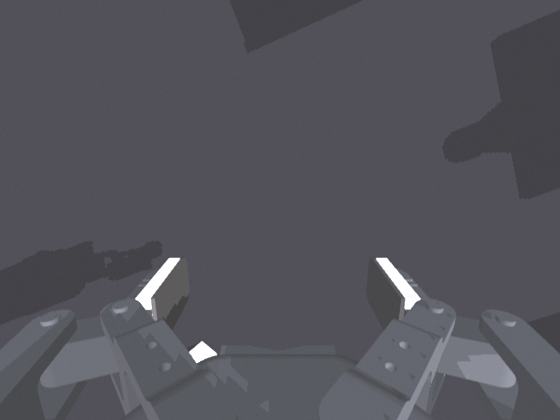

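The picture shows only bare bench, because the move was refused: the arm hasn't moved. I'll test whether every key is needed.

```bash
python3 -m pendant '[{"dx":0,"dy":0,"dz":-0.04,"rx":0,"ry":0,"rz":-4.1,"hand":0.045}]' 40; python3 -m pendant '[{"dx":0,"dy":0,"dz":-0.04,"rx":0,"ry":0,"rz":-4.1}]'
```

```text
clock: 0.53
position: [0.2113, 0.5281, 0.2376]
ee_rot: [-0.003, 0.154, 0.988, -0.009]
contact_force: [0.9, -1.0, -1.5]
width: 0.0754
gripper_force: 0.0invalid input
```

```bash
python3 -m pendant '[{"dx":0,"dy":0,"dz":-0.04,"rx":0,"ry":0,"rz":-4.1,"hand":0.045},{"dx":-0.02,"dy":-0.02,"dz":-0.015,"rx":0,"ry":0,"rz":0,"hand":0.045},{"dx":-0.0213,"dy":-0.032,"dz":0,"rx":0,"ry":0,"rz":0,"hand":0.045},{"dx":-0.0213,"dy":-0.032,"dz":0,"rx":0,"ry":0,"rz":0,"hand":0.045},{"dx":-0.0213,"dy":-0.032,"dz":0,"rx":0,"ry":0,"rz":0,"hand":0.045},{"dx":-0.0213,"dy":-0.032,"dz":0,"rx":0,"ry":0,"rz":0,"hand":0.045},{"dx":-0.0213,"dy":-0.032,"dz":0,"rx":0,"ry":0,"rz":0,"hand":0.045},{"dx":-0.0213,"dy":-0.032,"dz":0,"rx":0,"ry":0,"rz":0,"hand":0.045},{"dx":-0.0213,"dy":-0.032,"dz":0,"rx":0,"ry":0,"rz":0,"hand":0.045},{"dx":-0.0213,"dy":-0.032,"dz":0,"rx":0,"ry":0,"rz":0,"hand":0.045},{"dx":-0.0213,"dy":-0.032,"dz":0,"rx":0,"ry":0,"rz":0,"hand":0.045}]'
python3 -m pendant '[{"dx":-0.0213,"dy":-0.032,"dz":0,"rx":0,"ry":0,"rz":0,"hand":0.045},{"dx":-0.0213,"dy":-0.032,"dz":0,"rx":0,"ry":0,"rz":0,"hand":0.045},{"dx":-0.0213,"dy":-0.032,"dz":0,"rx":0,"ry":0,"rz":0,"hand":0.045},{"dx":-0.0213,"dy":-0.032,"dz":0,"rx":0,"ry":0,"rz":0,"hand":0.045},{"dx":-0.0213,"dy":-0.032,"dz":0,"rx":0,"ry":0,"rz":0,"hand":0.045},{"dx":-0.0213,"dy":-0.032,"dz":0,"rx":0,"ry":0,"rz":0,"hand":0.045},{"dx":-0.0213,"dy":-0.032,"dz":0,"rx":0,"ry":0,"rz":0,"hand":0.045},{"dx":-0.0213,"dy":-0.032,"dz":0,"rx":0,"ry":0,"rz":0,"hand":0.045},{"dx":-0.0213,"dy":-0.032,"dz":0,"rx":0,"ry":0,"rz":0,"hand":0.045},{"dx":-0.02,"dy":-0.032,"dz":0,"rx":0,"ry":0,"rz":0,"hand":0.045},{"dx":0,"dy":0,"dz":0,"rx":0,"ry":0,"rz":0,"hand":0.045},{"dx":0,"dy":0,"dz":0,"rx":0,"ry":0,"rz":0,"hand":0.045}]'
python3 - <<'E'
from u import *
st(); d=cam("wrist"); cv2.imwrite("pics/w2.png",d["frame"][:,:,::-1])
for p in [(-.036,-.158,.1378),(.036,-.158,.1378)]: print(proj(d,O+U@np.array(p)))
E
```

```text
clock: 1.45
position: [0.3472, 0.1826, 0.3009]
ee_rot: [0.001, 0.119, 0.993, 0.0]
contact_force: [1.6, -0.3, -0.6]
width: 0.0448
gripper_force: 0.0
clock: 2.45
position: [0.4774, -0.1783, 0.2998]
ee_rot: [-0.001, 0.121, 0.993, 0.0]
contact_force: [-1.0, 0.3, -0.1]
width: 0.045
gripper_force: 0.0
t 2.45 tcp_u [-0.0014 -0.1472  0.2998] w [ 0.4774 -0.1783  0.2998] grasp_u [-0.0013 -0.1472  0.3185] F [-0.9959  0.3066 -0.0929] width 0.04495033583274792 gf 0.0
[[-1.      0.0045 -0.0014]
 [ 0.0045  1.      0.0006]
 [ 0.0014  0.0006 -1.    ]]
[266.6866 158.7468]
[267.6054 221.6639]
```

View pics/w2.png

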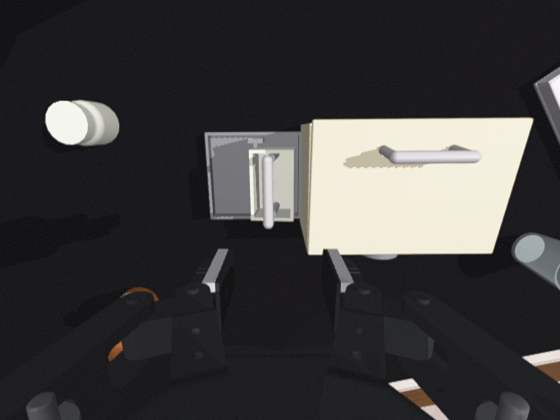

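The wrist view puts the cup bar from (267,158) to (268,226). That matches my projection of (267,159) to (268,222), so I'll descend and grip.

```bash
python3 -m pendant '[{"dx":0,"dy":-0.011,"dz":0.02,"rx":0,"ry":0,"rz":0,"hand":0.042},{"dx":0,"dy":0,"dz":0.036,"rx":0,"ry":0,"rz":0,"hand":0.042},{"dx":0,"dy":0,"dz":0.036,"rx":0,"ry":0,"rz":0,"hand":0.042},{"dx":0,"dy":0,"dz":0.036,"rx":0,"ry":0,"rz":0,"hand":0.042},{"dx":0,"dy":0,"dz":0.028,"rx":0,"ry":0,"rz":0,"hand":0.042},{"dx":0,"dy":0,"dz":0.015,"rx":0,"ry":0,"rz":0,"hand":0.042},{"dx":0,"dy":0,"dz":0.01,"rx":0,"ry":0,"rz":0,"hand":0.042},{"dx":0,"dy":0,"dz":0,"rx":0,"ry":0,"rz":0,"hand":0.0},{"dx":0,"dy":0,"dz":0,"rx":0,"ry":0,"rz":0,"hand":0.0},{"dx":0,"dy":0,"dz":0,"rx":0,"ry":0,"rz":0,"hand":0.0},{"dx":0,"dy":0,"dz":0,"rx":0,"ry":0,"rz":0,"hand":0.0},{"dx":0,"dy":0,"dz":0,"rx":0,"ry":0,"rz":0,"hand":0.0}]' 40
python3 - <<'E'
from u import *
st()
E
```

```text
clock: 3.5
position: [0.4754, -0.1877, 0.1209]
ee_rot: [0.001, 0.119, 0.993, -0.0]
contact_force: [0.0, -0.3, -0.0]
width: -0.0
gripper_force: 0.0
t 3.5 tcp_u [-0.001  -0.1567  0.1209] w [ 0.4754 -0.1877  0.1209] grasp_u [-0.0011 -0.1567  0.1396] F [ 0.0304 -0.3008 -0.0062] width -2.5234494532378006e-05 gf 0.0
[[-1.      0.0012  0.0026]
 [ 0.0012  1.     -0.0006]
 [-0.0026 -0.0006 -1.    ]]
```

Run:
```python
from u import *
w=cam("wrist")["frame"]; s=cam("side")["frame"][210:310,200:300]; c=cam("scene")["frame"][170:270,160:260]
g=lambda x:cv2.resize(x,(400,300) if x.shape[0]>200 else (300,300),interpolation=cv2.INTER_CUBIC)
im=np.zeros((600,700,3),np.uint8); im[:300,:400]=g(w); im[:300,400:]=g(s); im[300:,:300]=g(c)
cv2.imwrite("pics/c3.png",im[:,:,::-1])
```

```text
(no output)
```

View pics/c3.png

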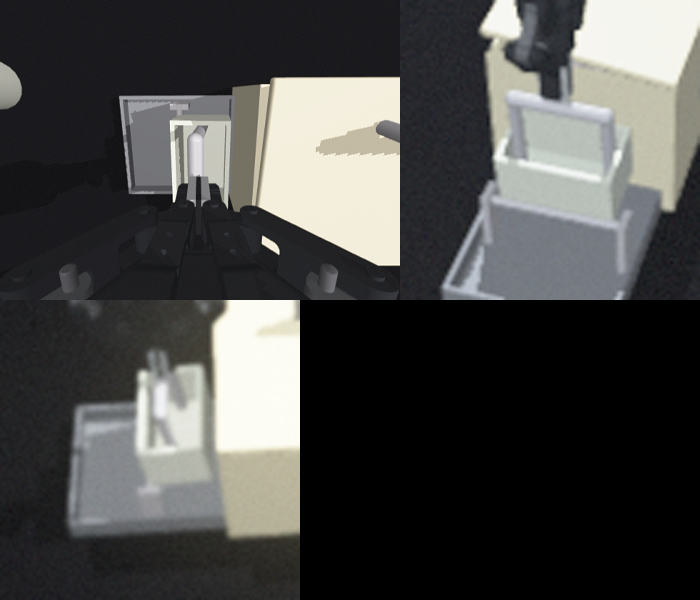

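The fingers are shut at mid-bar, with the tips apparently resting above or behind the bar rather than around it. I'll measure where the bar and tips really are.

Run:
```python
from u import *
s=manip.get_state()
for n,(r,c,k) in dict(side=(210,200,3),scene=(170,160,3)).items():
    d=cam(n)
    f=lambda X:(proj(d,X)-[c,r])*k
    print(n,"tcp",f(s["position"]),"bar",f(O+U@np.array([-.036,-.158,.138])),f(O+U@np.array([.036,-.158,.138])))
A,B=cam("scene"),cam("side")
print([tou(tri(A,(160+p[0]/3,170+(p[1]-300)/3),B,(200+(q[0]-400)/3,210+q[1]/3))[0]) for p,q in [((160,420),(605,117))]])
```

```text
side tcp [156.1765 119.3446] bar [110.2827  94.0194] [203.8669 112.6928]
scene tcp [163.815  89.502] bar [160.7974  45.337 ] [158.7779 112.448 ]
[array([ 0.0376, -0.1573,  0.132 ])]
```

Run:
```python
from u import *
d=cam("wrist"); print(d["fx"],"P",tou(d["P"]))
for z in(.12,.13,.138,.145): print(z,[proj(d,O+U@np.array([x,-.157,z]))*.714 for x in(-.040,0,.04)])
s=manip.get_state();T=rot(s["ee_rot"])
for k in (-.03,-.0187,0): print(k,proj(d,s["position"]+T[:,2]*k)*.714)
cv2.imwrite("pics/d.png",cv2.resize(d["frame"][150:330,190:370],None,fx=3.3,fy=3.3,interpolation=cv2.INTER_CUBIC)[:,:,::-1])
```

```text
299.9783438363587 P [-0.0694 -0.1556  0.2883]
0.12 [array([196.5884, 129.3243]), array([196.7776, 176.2321]), array([196.9456, 217.876 ])]
0.13 [array([196.4885, 131.6361]), array([196.6946, 181.0385]), array([196.8763, 224.6036])]
0.138 [array([196.3994, 133.6955]), array([196.6211, 185.2915]), array([196.8154, 230.5213])]
0.145 [array([196.3138, 135.6758]), array([196.5508, 189.3559]), array([196.7575, 236.1461])]
-0.03 [196.9689 189.71  ]
-0.0187 [197.0561 183.0924]
0 [197.1774 173.893 ]
```

View pics/d.png

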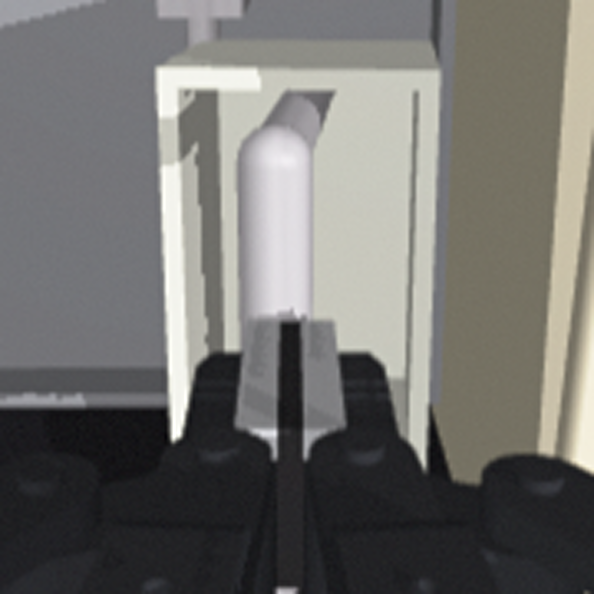

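The close-up shows the shut pads at crop y≈320, covering the bar from above. The bar is 70 px wide and the pad gap only 25 px, so it isn't between the pads. The real tips sit higher than I assumed, so I'll open, go about 14 mm lower and close again.

```bash
python3 -m pendant '[{"dx":0,"dy":0,"dz":-0.01,"rx":0,"ry":0,"rz":0,"hand":0.034},{"dx":0,"dy":0,"dz":0,"rx":0,"ry":0,"rz":0,"hand":0.034},{"dx":0,"dy":0,"dz":0,"rx":0,"ry":0,"rz":0,"hand":0.034},{"dx":0,"dy":0,"dz":0.012,"rx":0,"ry":0,"rz":0,"hand":0.034},{"dx":0,"dy":0,"dz":0.012,"rx":0,"ry":0,"rz":0,"hand":0.034},{"dx":0,"dy":0,"dz":0,"rx":0,"ry":0,"rz":0,"hand":0.034}]' 40
python3 -m pendant '[{"dx":0,"dy":0,"dz":0,"rx":0,"ry":0,"rz":0,"hand":0.0},{"dx":0,"dy":0,"dz":0,"rx":0,"ry":0,"rz":0,"hand":0.0},{"dx":0,"dy":0,"dz":0,"rx":0,"ry":0,"rz":0,"hand":0.0},{"dx":0,"dy":0,"dz":0,"rx":0,"ry":0,"rz":0,"hand":0.0},{"dx":0,"dy":0,"dz":0,"rx":0,"ry":0,"rz":0,"hand":0.0}]'
python3 - <<'E'
from u import *
st()
E
```

```text
clock: 4.4
position: [0.4731, -0.1865, 0.1038]
ee_rot: [-0.002, 0.119, 0.993, 0.001]
contact_force: [0.0, 0.7, -0.3]
width: 0.0336
gripper_force: 0.0
clock: 4.82
position: [0.4748, -0.1876, 0.1061]
ee_rot: [0.0, 0.119, 0.993, -0.0]
contact_force: [-0.8, -0.4, 0.2]
width: 0.01
gripper_force: 39.2
t 4.8167 tcp_u [-0.0017 -0.1568  0.1061] w [ 0.4748 -0.1876  0.1061] grasp_u [-0.0017 -0.1568  0.1248] F [-0.8371 -0.3596  0.1994] width 0.010031449399484166 gf 39.186936020851135
[[-1.      0.0012  0.0008]
 [ 0.0012  1.     -0.0004]
 [-0.0008 -0.0004 -1.    ]]
```

```bash
python3 -m pendant '[{"dx":0,"dy":0,"dz":0,"rx":0,"ry":0,"rz":0,"hand":0.02},{"dx":0,"dy":0,"dz":0,"rx":0,"ry":0,"rz":0,"hand":0.02},{"dx":0,"dy":0,"dz":0.006,"rx":0,"ry":0,"rz":0,"hand":0.02},{"dx":0,"dy":0,"dz":0,"rx":0,"ry":0,"rz":0,"hand":0.0},{"dx":0,"dy":0,"dz":0,"rx":0,"ry":0,"rz":0,"hand":0.0},{"dx":0,"dy":0,"dz":0,"rx":0,"ry":0,"rz":0,"hand":0.0},{"dx":0,"dy":0,"dz":0,"rx":0,"ry":0,"rz":0,"hand":0.0},{"dx":0,"dy":0,"dz":0,"rx":0,"ry":0,"rz":0,"hand":0.0}]' 40
python3 - <<'E'
from u import *
st()
E
```

```text
clock: 5.48
position: [0.4743, -0.1871, 0.0989]
ee_rot: [-0.0, 0.119, 0.993, 0.0]
contact_force: [1.8, -1.2, -6.3]
width: 0.0105
gripper_force: 38.9
t 5.4833 tcp_u [-0.0023 -0.1564  0.0989] w [ 0.4743 -0.1871  0.0989] grasp_u [-0.0023 -0.1564  0.1176] F [ 1.7681 -1.2287 -6.2809] width 0.010501654093786814 gf 38.86762797832489
[[-1.      0.0013 -0.0011]
 [ 0.0013  1.      0.0006]
 [ 0.0011  0.0006 -1.    ]]
```

```bash
python3 -m pendant '[{"dx":0,"dy":-0.0053,"dz":-0.0009,"rx":0,"ry":0,"rz":0,"hand":0.0},{"dx":0,"dy":-0.0053,"dz":-0.0006,"rx":0,"ry":0,"rz":0,"hand":0.0},{"dx":0,"dy":-0.0053,"dz":-0.0003,"rx":0,"ry":0,"rz":0,"hand":0.0},{"dx":0,"dy":-0.0053,"dz":0,"rx":0,"ry":0,"rz":0,"hand":0.0},{"dx":0,"dy":-0.0053,"dz":0.0003,"rx":0,"ry":0,"rz":0,"hand":0.0},{"dx":0,"dy":-0.0053,"dz":0.0006,"rx":0,"ry":0,"rz":0,"hand":0.0},{"dx":0,"dy":-0.0053,"dz":0.0009,"rx":0,"ry":0,"rz":0,"hand":0.0},{"dx":0,"dy":-0.0052,"dz":0.0012,"rx":0,"ry":0,"rz":0,"hand":0.0},{"dx":0,"dy":-0.0051,"dz":0.0015,"rx":0,"ry":0,"rz":0,"hand":0.0},{"dx":0,"dy":-0.005,"dz":0.0018,"rx":0,"ry":0,"rz":0,"hand":0.0},{"dx":0,"dy":-0.0049,"dz":0.0021,"rx":0,"ry":0,"rz":0,"hand":0.0},{"dx":0,"dy":-0.0048,"dz":0.0023,"rx":0,"ry":0,"rz":0,"hand":0.0}]'
python3 - <<'E'
from u import *
st()
s=cam("side")["frame"][210:330,190:310]; c=cam("scene")["frame"][165:265,155:255]
g=lambda x:cv2.resize(x,(400,400),interpolation=cv2.INTER_CUBIC)
cv2.imwrite("pics/e.png",np.hstack([g(s),g(c)])[:,:,::-1])
E
```

```text
clock: 6.48
position: [0.4597, -0.2484, 0.0906]
ee_rot: [0.0, 0.119, 0.993, -0.0]
contact_force: [-1.0, 3.2, 5.4]
width: 0.0103
gripper_force: 42.1
t 6.4833 tcp_u [-0.002  -0.2195  0.0906] w [ 0.4597 -0.2484  0.0906] grasp_u [-0.002  -0.2194  0.1093] F [-1.0413  3.2434  5.3756] width 0.010254771094487533 gf 42.091442942619324
[[-1.      0.0014  0.0001]
 [ 0.0014  1.     -0.0002]
 [-0.0001 -0.0002 -1.    ]]
```

View pics/e.png

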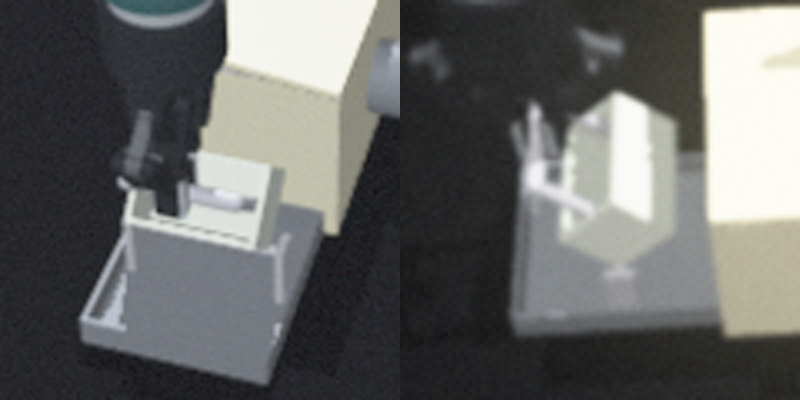

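The cup is tipped close to 45°: the scene crop shows the box standing on its corner, and the hand is at the computed 45° position. I'll hold it there, then bring it back.

```bash
Z='' ; python3 -m pendant '[{"dx":0,"dy":0,"dz":0,"rx":0,"ry":0,"rz":0,"hand":0.0},{"dx":0,"dy":0,"dz":0,"rx":0,"ry":0,"rz":0,"hand":0.0},{"dx":0,"dy":0,"dz":0,"rx":0,"ry":0,"rz":0,"hand":0.0},{"dx":0,"dy":0,"dz":0,"rx":0,"ry":0,"rz":0,"hand":0.0},{"dx":0,"dy":0,"dz":0,"rx":0,"ry":0,"rz":0,"hand":0.0},{"dx":0,"dy":0,"dz":0,"rx":0,"ry":0,"rz":0,"hand":0.0},{"dx":0,"dy":0,"dz":0,"rx":0,"ry":0,"rz":0,"hand":0.0},{"dx":0,"dy":0,"dz":0,"rx":0,"ry":0,"rz":0,"hand":0.0},{"dx":0,"dy":0,"dz":0,"rx":0,"ry":0,"rz":0,"hand":0.0},{"dx":0,"dy":0,"dz":0,"rx":0,"ry":0,"rz":0,"hand":0.0},{"dx":0,"dy":0,"dz":0,"rx":0,"ry":0,"rz":0,"hand":0.0},{"dx":0,"dy":0,"dz":0,"rx":0,"ry":0,"rz":0,"hand":0.0}]'
python3 -m pendant '[{"dx":0,"dy":0,"dz":0,"rx":0,"ry":0,"rz":0,"hand":0.0},{"dx":0,"dy":0,"dz":0,"rx":0,"ry":0,"rz":0,"hand":0.0},{"dx":0,"dy":0,"dz":0,"rx":0,"ry":0,"rz":0,"hand":0.0},{"dx":0,"dy":0,"dz":0,"rx":0,"ry":0,"rz":0,"hand":0.0}]'
python3 -m pendant '[{"dx":0,"dy":0.0048,"dz":-0.0023,"rx":0,"ry":0,"rz":0,"hand":0.0},{"dx":0,"dy":0.0049,"dz":-0.0021,"rx":0,"ry":0,"rz":0,"hand":0.0},{"dx":0,"dy":0.005,"dz":-0.0018,"rx":0,"ry":0,"rz":0,"hand":0.0},{"dx":0,"dy":0.0051,"dz":-0.0015,"rx":0,"ry":0,"rz":0,"hand":0.0},{"dx":0,"dy":0.0052,"dz":-0.0012,"rx":0,"ry":0,"rz":0,"hand":0.0},{"dx":0,"dy":0.0053,"dz":-0.0009,"rx":0,"ry":0,"rz":0,"hand":0.0},{"dx":0,"dy":0.0053,"dz":-0.0006,"rx":0,"ry":0,"rz":0,"hand":0.0},{"dx":0,"dy":0.0053,"dz":-0.0003,"rx":0,"ry":0,"rz":0,"hand":0.0},{"dx":0,"dy":0.0053,"dz":0,"rx":0,"ry":0,"rz":0,"hand":0.0},{"dx":0,"dy":0.0053,"dz":0.0003,"rx":0,"ry":0,"rz":0,"hand":0.0},{"dx":0,"dy":0.0053,"dz":0.0006,"rx":0,"ry":0,"rz":0,"hand":0.0},{"dx":0,"dy":0.0053,"dz":0.0009,"rx":0,"ry":0,"rz":0,"hand":0.0}]'
python3 -m pendant '[{"dx":0,"dy":0.003,"dz":0.0007,"rx":0,"ry":0,"rz":0,"hand":0.0},{"dx":0,"dy":0.003,"dz":0.0008,"rx":0,"ry":0,"rz":0,"hand":0.0},{"dx":0,"dy":0,"dz":0,"rx":0,"ry":0,"rz":0,"hand":0.0}]'
python3 -m pendant '[{"dx":0,"dy":0.002,"dz":0.0005,"rx":0,"ry":0,"rz":0,"hand":0.0},{"dx":0,"dy":0,"dz":0,"rx":0,"ry":0,"rz":0,"hand":0.0}]'
python3 -m pendant '[{"dx":0,"dy":0.002,"dz":0.0005,"rx":0,"ry":0,"rz":0,"hand":0.0},{"dx":0,"dy":0,"dz":0,"rx":0,"ry":0,"rz":0,"hand":0.0}]'
python3 -c "
from u import *
st()"
```

```text
clock: 7.58
position: [0.4599, -0.2482, 0.091]
ee_rot: [0.0, 0.119, 0.993, -0.001]
contact_force: [-3.5, -2.2, 6.3]
width: 0.0103
gripper_force: 41.8
clock: 7.92
position: [0.4599, -0.2482, 0.091]
ee_rot: [0.0, 0.119, 0.993, -0.001]
contact_force: [-3.8, -3.1, 6.0]
width: 0.01
gripper_force: 41.8
clock: 8.92
position: [0.4747, -0.1873, 0.0996]
ee_rot: [0.0, 0.119, 0.993, -0.0]
contact_force: [-1.0, -3.5, -0.5]
width: 0.01
gripper_force: 40.3
clock: 9.17
position: [0.4763, -0.1808, 0.098]
ee_rot: [0.0, 0.119, 0.993, 0.0]
contact_force: [-2.1, -0.7, 3.2]
width: 0.0101
gripper_force: 40.3
clock: 9.33
position: [0.4764, -0.1805, 0.0976]
ee_rot: [-0.0, 0.119, 0.993, -0.001]
contact_force: [-3.0, -4.8, 3.2]
width: 0.0104
gripper_force: 40.6
clock: 9.5
position: [0.4765, -0.1804, 0.0975]
ee_rot: [-0.0, 0.118, 0.993, -0.003]
contact_force: [-6.3, -9.4, 5.9]
width: 0.0104
gripper_force: 40.8
t 9.5 tcp_u [-0.0017 -0.1494  0.0975] w [ 0.4765 -0.1804  0.0975] grasp_u [-0.0017 -0.1493  0.1162] F [-6.2555 -9.4354  5.8585] width 0.010428056614404222 gf 40.826924443244934
[[-1.     -0.0002  0.0003]
 [-0.0002  1.     -0.0055]
 [-0.0003 -0.0055 -1.    ]]
```

The level stop is reached: force builds at uy≈-0.149. I'll release the cup, rise, and work out the flap bar from the earlier wrist view.

```bash
python3 -m pendant '[{"dx":0,"dy":0,"dz":0,"rx":0,"ry":0,"rz":0,"hand":0.026},{"dx":0,"dy":0,"dz":0,"rx":0,"ry":0,"rz":0,"hand":0.026},{"dx":0,"dy":-0.004,"dz":-0.02,"rx":0,"ry":0,"rz":0,"hand":0.026},{"dx":0,"dy":0,"dz":-0.03,"rx":0,"ry":0,"rz":0,"hand":0.026},{"dx":0,"dy":0,"dz":-0.04,"rx":0,"ry":0,"rz":0,"hand":0.026},{"dx":0,"dy":0,"dz":-0.04,"rx":0,"ry":0,"rz":0,"hand":0.026},{"dx":0,"dy":0,"dz":-0.04,"rx":0,"ry":0,"rz":0,"hand":0.04},{"dx":0,"dy":0,"dz":-0.03,"rx":0,"ry":0,"rz":0,"hand":0.04},{"dx":0,"dy":0,"dz":0,"rx":0,"ry":0,"rz":0,"hand":0.04}]'
python3 - <<'E'
from u import *
st(); print(manip.get_state()["qpos"])
d=cam("wrist"); T=rot([-.001,.121,.993,0]); M=np.eye(4);M[:3,:3]=T;M[:3,3]=[.4774,-.1783,.2998];M=M@d["mount"]; w=dict(d,P=M[:3,3],A=M[:3,:3])
for z in(.18,.185,.19): print(z,tou(onz(w,395,156,z)),tou(onz(w,474,156,z)))
B=cam("side");A=cam("scene")
a=lambda x,y:(175+(x+.5)/5-.5,150+(y+.5)/5-.5)
b=lambda x,y:(210+(x+.5)/4-.5,170+(y+.5)/4-.5)
for p,q,v in (((420,86),(160,97),(395,156)),((572,80),(203,18),(474,156))): print(tou(tri(A,a(*p),w,v)[0]),tri(A,a(*p),w,v)[1],tou(tri(B,b(*q),w,v)[0]),tri(B,b(*q),w,v)[1])
for p in ((302,122),(317,122),(528,118),(307,252),(494,253)): print(p, tou(onz(w,*p,.138)))
# cup: compare w/ level
f=B["frame"]; print([proj(B,O+U@np.array([x,-.1494,.135])) for x in(-.036,.036)])
m=((f.min(2)>150)&(f.max(2).astype(int)-f.min(2)<25)).astype(np.uint8); cv2.imwrite("pics/m.png",f[210:310,200:300,::-1])
E
```

```text
clock: 10.25
position: [0.4797, -0.1819, 0.3037]
ee_rot: [0.006, 0.119, 0.993, -0.001]
contact_force: [1.0, 0.1, 0.1]
width: 0.0399
gripper_force: 0.0
t 10.25 tcp_u [ 0.0018 -0.1501  0.3037] w [ 0.4797 -0.1819  0.3037] grasp_u [ 0.0015 -0.1501  0.3224] F [1.0071 0.1085 0.1072] width 0.039945059412174445 gf 0.0
[[-0.9999  0.0007  0.0131]
 [ 0.0007  1.     -0.0006]
 [-0.0131 -0.0005 -0.9999]]
[-0.5003  0.1323  1.4546  0.0029  1.5419 -1.8331]
0.18 [-0.0421 -0.0346  0.18  ] [-0.0417  0.0404  0.18  ]
0.185 [-0.0426 -0.0365  0.185 ] [-0.0421  0.0372  0.185 ]
0.19 [-0.043  -0.0384  0.19  ] [-0.0426  0.0339  0.19  ]
[-0.0432 -0.0396  0.1924] 0.0005179567044898731 [-0.0439 -0.0357  0.1792] 0.0043902831483206076
[-0.0432  0.0354  0.1901] 0.0029166708589934585 [-0.0424  0.0361  0.1865] 0.00020364383406795277
(302, 122) [-0.0743 -0.1202  0.138 ]
(317, 122) [-0.0742 -0.1043  0.138 ]
(528, 118) [-0.077   0.1176  0.138 ]
(307, 252) [ 0.0739 -0.1118  0.138 ]
(494, 253) [0.0764 0.1105 0.138 ]
[array([238.169 , 239.7855]), array([269.1406, 245.9374])]
```

Flap bar: unit x -0.043, y 0, z 0.187. That is 131 mm from the hinge against an expected 132, so the flap is about 0.12 rad ajar. I'll turn the hand 90°, move over the bar and descend.

```bash
python3 -m pendant '[{"dx":0,"dy":0,"dz":0,"rx":0,"ry":0,"rz":7.1,"hand":0.04},{"dx":0,"dy":0,"dz":0,"rx":0,"ry":0,"rz":7.1,"hand":0.04},{"dx":0,"dy":0,"dz":0,"rx":0,"ry":0,"rz":7.1,"hand":0.04},{"dx":0,"dy":0,"dz":0,"rx":0,"ry":0,"rz":7.1,"hand":0.04},{"dx":0,"dy":0,"dz":0,"rx":0,"ry":0,"rz":7.1,"hand":0.04},{"dx":0,"dy":0,"dz":0,"rx":0,"ry":0,"rz":7.1,"hand":0.04},{"dx":0,"dy":0,"dz":0,"rx":0,"ry":0,"rz":7.1,"hand":0.04},{"dx":0,"dy":0,"dz":0,"rx":0,"ry":0,"rz":7.1,"hand":0.04},{"dx":0,"dy":0,"dz":0,"rx":0,"ry":0,"rz":7.1,"hand":0.04},{"dx":0,"dy":0,"dz":0,"rx":0,"ry":0,"rz":7.1,"hand":0.04},{"dx":0,"dy":0,"dz":0,"rx":0,"ry":0,"rz":7.1,"hand":0.04},{"dx":0,"dy":0,"dz":0,"rx":0,"ry":0,"rz":7.1,"hand":0.04}]'
python3 -m pendant '[{"dx":0,"dy":0,"dz":0,"rx":0,"ry":0,"rz":4.8,"hand":0.04},{"dx":0.0375,"dy":-0.0112,"dz":0,"rx":0,"ry":0,"rz":0,"hand":0.04},{"dx":0.0375,"dy":-0.0112,"dz":0,"rx":0,"ry":0,"rz":0,"hand":0.04},{"dx":0.0375,"dy":-0.0112,"dz":0,"rx":0,"ry":0,"rz":0,"hand":0.04},{"dx":0.0375,"dy":-0.0112,"dz":0,"rx":0,"ry":0,"rz":0,"hand":0.04},{"dx":0,"dy":0,"dz":0.03,"rx":0,"ry":0,"rz":0,"hand":0.04},{"dx":0,"dy":0,"dz":0.03,"rx":0,"ry":0,"rz":0,"hand":0.04},{"dx":0,"dy":0,"dz":0,"rx":0,"ry":0,"rz":0,"hand":0.04},{"dx":0,"dy":0,"dz":0,"rx":0,"ry":0,"rz":0,"hand":0.04}]'
python3 - <<'E'
from u import *
st()
d=cam("wrist")
for y in(-.036,.036): print(proj(d,O+U@np.array([-.043,y,.187])))
cv2.imwrite("pics/f.png",d["frame"][:,:,::-1])
g=cv2.cvtColor(d["frame"],cv2.COLOR_RGB2HSV); 
print(cv2.resize(g[:,:,1],(28,21),interpolation=cv2.INTER_AREA))
E
```

```text
clock: 11.4
position: [0.4751, -0.1804, 0.2943]
ee_rot: [-0.003, 0.762, 0.648, -0.0]
contact_force: [0.1, 0.1, 0.4]
width: 0.04
gripper_force: 0.0
clock: 12.15
position: [0.4659, -0.0243, 0.2345]
ee_rot: [-0.003, 0.786, 0.618, -0.002]
contact_force: [0.0, 0.2, 0.3]
width: 0.0398
gripper_force: 0.0
t 12.15 tcp_u [-0.0488 -0.0001  0.2345] w [ 0.4659 -0.0243  0.2345] grasp_u [-0.0486 -0.0001  0.2532] F [0.0444 0.1894 0.3461] width 0.039776399329012335 gf 0.0
[[ 0.0009  1.     -0.0071]
 [ 1.     -0.0009  0.0005]
 [ 0.0005 -0.0071 -1.    ]]
[284.7197 265.1993]
[285.217  174.1817]
[[32 32 32 32 31 31 32 31 31 31 31 30 27 23 23 23 23 23 23 23 24 32 33 30
  23 24 24 22]
 [32 32 32 32 32 31 31 31 31 31 31 31 31 27 23 24 23 23 23 23 24 32 32 28
  23 22 22 24]
 [32 33 33 33 33 32 30 31 31 31 32 30 30 31 27 23 23 23 23 23 23 25 28 23
  23 23 23 22]
 [32 32 33 31 32 33 32 31 30 31 31 31 31 31 30 29 26 25 26 26 24 25 23 23
  23 23 24 23]
 [32 32 32 33 33 32 32 32 31 31 31 30 25 22 23 23 24 24 24 24 24 26 24 23
  23 23 23 23]
 [32 32 32 32 32 32 32 33 33 32 32 31 25 22 22 23 24 23 24 24 24 26 23 22
[... 651 characters left out ...]
2 33 33 32 32 33 33 21 15 29 24 19 28 14 25 24 24 29 31 32 31
  31 30 29 24]
 [34 23 33 32 32 33 32 31 32 30 25 20 29 24 29 26 20 27 27 26 30 31 31 31
  31 31 30 30]
 [27 32 32 32 32 30 29 31 28 28 29 23 29 30 31 25 25 29 29 29 29 29 29 31
  30 32 32 31]
 [32 31 32 31 29 29 31 29 30 29 29 28 32 22 11 13 19 29 28 27 29 28 29 29
  30 31 31 31]
 [31 32 30 28 29 32 29 29 30 29 29 30 29 24 19 21 25 29 29 29 28 30 29 28
  29 30 31 31]
 [30 29 28 30 32 31 28 30 30 28 27 27 28 29 28 29 27 27 28 31 29 28 28 28
  28 29 29 31]
 [29 28 20 31 33 33 31 31 29 28 29 29 28 29 29 28 29 28 28 30 31 28 29 28
  25 21 29 29]
 [29 26 11 14 28 33 31 28 29 29 29 28 28 29 28 29 29 29 28 29 29 56 27 20
  12 11 27 28]]
```

```bash
python3 -m pendant '[{"dx":0,"dy":0.006,"dz":0.01,"rx":0,"ry":0,"rz":0,"hand":0.04},{"dx":0,"dy":0,"dz":0.02,"rx":0,"ry":0,"rz":0,"hand":0.04},{"dx":0,"dy":0,"dz":0.02,"rx":0,"ry":0,"rz":0,"hand":0.034},{"dx":0,"dy":0,"dz":0.015,"rx":0,"ry":0,"rz":0,"hand":0.034},{"dx":0,"dy":0,"dz":0.01,"rx":0,"ry":0,"rz":0,"hand":0.034},{"dx":0,"dy":0,"dz":0.006,"rx":0,"ry":0,"rz":0,"hand":0.034},{"dx":0,"dy":0,"dz":0,"rx":0,"ry":0,"rz":0,"hand":0.034}]' 40
python3 -m pendant '[{"dx":0,"dy":0,"dz":0,"rx":0,"ry":0,"rz":0,"hand":0.0},{"dx":0,"dy":0,"dz":0,"rx":0,"ry":0,"rz":0,"hand":0.0},{"dx":0,"dy":0,"dz":0,"rx":0,"ry":0,"rz":0,"hand":0.0},{"dx":0,"dy":0,"dz":0,"rx":0,"ry":0,"rz":0,"hand":0.0},{"dx":0,"dy":0,"dz":0,"rx":0,"ry":0,"rz":0,"hand":0.0}]'
python3 -c "
from u import *
st()"
```

```text
clock: 12.78
position: [0.4738, -0.0269, 0.1555]
ee_rot: [-0.0, 0.787, 0.618, -0.0]
contact_force: [0.6, 0.1, 0.0]
width: 0.0338
gripper_force: 0.0
clock: 13.2
position: [0.4716, -0.0262, 0.1566]
ee_rot: [-0.001, 0.786, 0.618, -0.001]
contact_force: [-4.1, 1.3, 1.8]
width: 0.0103
gripper_force: 39.7
t 13.2 tcp_u [-0.0428 -0.0007  0.1566] w [ 0.4716 -0.0262  0.1566] grasp_u [-0.0427 -0.0007  0.1753] F [-4.1374  1.2937  1.8022] width 0.01030659013165999 gf 39.68711256980896
[[ 0.0011  1.     -0.0039]
 [ 1.     -0.0011 -0.0003]
 [-0.0003 -0.0039 -1.    ]]
```

Run:
```python
import numpy as np
r=.1322;a0=np.radians(180-26.1);N=16;tot=np.radians(88.5);st=np.radians(1.6)
# plane coords (ux,uz); tool y=ux, tool z=-uz initially
def pose(k):
    a=a0-tot*k/N; t=st*k
    ty=np.array([np.cos(t),-np.sin(t)]); tz=np.array([-np.sin(t),-np.cos(t)])
    return r*np.array([np.cos(a),np.sin(a)])+.032*tz,ty,tz
for k in range(1,N+1):
    p0,ty,tz=pose(k-1);d=pose(k)[0]-p0
    print(k,round(d@ty,4),round(d@tz,4))
```

```text
1 0.0053 -0.0112
2 0.006 -0.0107
3 0.0067 -0.0102
4 0.0074 -0.0097
5 0.0081 -0.0091
6 0.0087 -0.0085
7 0.0092 -0.0078
8 0.0097 -0.0071
9 0.0102 -0.0063
10 0.0106 -0.0056
11 0.0109 -0.0048
12 0.0112 -0.0039
13 0.0115 -0.0031
14 0.0117 -0.0022
15 0.0118 -0.0014
16 0.0119 -0.0005
```

```bash
python3 -m pendant '[{"dx":0,"dy":0.0053,"dz":-0.0112,"rx":1.6,"ry":0,"rz":0,"hand":0},{"dx":0,"dy":0.006,"dz":-0.0107,"rx":1.6,"ry":0,"rz":0,"hand":0},{"dx":0,"dy":0.0067,"dz":-0.0102,"rx":1.6,"ry":0,"rz":0,"hand":0},{"dx":0,"dy":0.0074,"dz":-0.0097,"rx":1.6,"ry":0,"rz":0,"hand":0}]'
python3 -m pendant '[{"dx":0,"dy":0.0081,"dz":-0.0091,"rx":1.6,"ry":0,"rz":0,"hand":0},{"dx":0,"dy":0.0087,"dz":-0.0085,"rx":1.6,"ry":0,"rz":0,"hand":0},{"dx":0,"dy":0.0092,"dz":-0.0078,"rx":1.6,"ry":0,"rz":0,"hand":0},{"dx":0,"dy":0.0097,"dz":-0.0071,"rx":1.6,"ry":0,"rz":0,"hand":0},{"dx":0,"dy":0.0102,"dz":-0.0063,"rx":1.6,"ry":0,"rz":0,"hand":0},{"dx":0,"dy":0.0106,"dz":-0.0056,"rx":1.6,"ry":0,"rz":0,"hand":0}]'
python3 -c "
from u import *
st()"
```

```text
clock: 13.53
position: [0.4967, -0.0321, 0.1975]
ee_rot: [-0.047, 0.785, 0.617, -0.037]
contact_force: [-5.7, 0.2, -1.4]
width: 0.0097
gripper_force: 39.6
clock: 14.03
position: [0.5588, -0.047, 0.2338]
ee_rot: [-0.112, 0.778, 0.612, -0.088]
contact_force: [-7.0, 1.2, 13.8]
width: 0.01
gripper_force: 39.3
t 14.0333 tcp_u [ 0.0469 -0.0003  0.2338] w [ 0.5588 -0.047   0.2338] grasp_u [ 0.0522 -0.0004  0.2517] F [-6.9916  1.226  13.8374] width 0.010049119359065857 gf 39.250919222831726
[[ 0.0009  0.9597 -0.2812]
 [ 1.     -0.0007  0.0008]
 [ 0.0006 -0.2812 -0.9597]]
```

```bash
python3 -m pendant '[{"dx":0,"dy":0.0109,"dz":-0.0055,"rx":1.6,"ry":0,"rz":0,"hand":0},{"dx":0,"dy":0.0112,"dz":-0.0045,"rx":1.6,"ry":0,"rz":0,"hand":0},{"dx":0,"dy":0.0115,"dz":-0.0035,"rx":1.6,"ry":0,"rz":0,"hand":0}]'
python3 -m pendant '[{"dx":0,"dy":0.0117,"dz":-0.0022,"rx":1.6,"ry":0,"rz":0,"hand":0},{"dx":0,"dy":0.0118,"dz":-0.0014,"rx":1.6,"ry":0,"rz":0,"hand":0},{"dx":0,"dy":0.0119,"dz":-0.0005,"rx":1.6,"ry":0,"rz":0,"hand":0},{"dx":0,"dy":0,"dz":0,"rx":0,"ry":0,"rz":0,"hand":0},{"dx":0,"dy":0,"dz":0,"rx":0,"ry":0,"rz":0,"hand":0}]'
python3 -c "
from u import *
st();s=manip.get_state();print(tou(s['position']-rot(s['ee_rot'])[:,2]*.032))
d=cam('side');cv2.imwrite('pics/g.png',d['frame'][:,:,::-1])
for v in ([.075,-.11,.138],[.075,.11,.138],[.073,-.11,.285]): print(proj(d,O+U@np.array(v)))"
```

```text
clock: 14.28
position: [0.5959, -0.0558, 0.2361]
ee_rot: [-0.143, 0.773, 0.608, -0.112]
contact_force: [-3.2, 0.9, 3.8]
width: 0.0097
gripper_force: 39.0
clock: 14.7
position: [0.6344, -0.0651, 0.2247]
ee_rot: [-0.17, 0.768, 0.604, -0.133]
contact_force: [6.8, -0.1, 7.6]
width: 0.009
gripper_force: 44.6
t 14.7 tcp_u [ 0.1247 -0.0002  0.2247] w [ 0.6344 -0.0651  0.2247] grasp_u [ 0.1325 -0.0002  0.2417] F [ 6.8133 -0.0599  7.6381] width 0.009045558628614244 gf 44.58881378173828
[[ 0.0012  0.9069 -0.4213]
 [ 1.     -0.0004  0.0021]
 [ 0.0017 -0.4213 -0.9069]]
[ 0.1381 -0.0002  0.2537]
[291.0432 236.5287]
[313.2893 180.8193]
[290.9342 182.9911]
```

The flap bar sits at (0.138, 0.254), so the flap is about 97° open. I'll release it, back out along the tool, straighten up and swing the hand back towards the slot.

```bash
python3 -m pendant '[{"dx":0,"dy":0,"dz":0,"rx":0,"ry":0,"rz":0,"hand":0.022},{"dx":0,"dy":0,"dz":0,"rx":0,"ry":0,"rz":0,"hand":0.022},{"dx":0,"dy":0,"dz":-0.01,"rx":0,"ry":0,"rz":0,"hand":0.022},{"dx":0,"dy":0,"dz":-0.02,"rx":0,"ry":0,"rz":0,"hand":0.022},{"dx":0,"dy":0,"dz":-0.03,"rx":0,"ry":0,"rz":0,"hand":0.022},{"dx":0,"dy":-0.01,"dz":-0.03,"rx":0,"ry":0,"rz":0,"hand":0.022},{"dx":0,"dy":-0.01,"dz":-0.03,"rx":-5,"ry":0,"rz":0,"hand":0.022},{"dx":0,"dy":-0.02,"dz":-0.03,"rx":-5,"ry":0,"rz":0,"hand":0.022},{"dx":0,"dy":-0.02,"dz":-0.03,"rx":-5,"ry":0,"rz":0,"hand":0.022},{"dx":0,"dy":-0.03,"dz":-0.01,"rx":-5,"ry":0,"rz":0,"hand":0.022},{"dx":0,"dy":-0.03,"dz":0,"rx":-5,"ry":0,"rz":0,"hand":0.022},{"dx":0,"dy":-0.03,"dz":0,"rx":0,"ry":0,"rz":0,"hand":0.022}]'
python3 -c "
from u import *
st()"
```

```text
clock: 15.75
position: [0.5534, -0.0459, 0.4313]
ee_rot: [-0.002, 0.786, 0.618, -0.001]
contact_force: [-0.5, 0.1, 0.1]
width: 0.022
gripper_force: 0.0
t 15.75 tcp_u [ 0.0414 -0.0005  0.4313] w [ 0.5534 -0.0459  0.4313] grasp_u [ 0.0415 -0.0005  0.45  ] F [-0.4674  0.1181  0.1245] width 0.021977205144935816 gf 0.0
[[ 0.0008  1.     -0.0041]
 [ 1.     -0.0008  0.0002]
 [ 0.0002 -0.0041 -1.    ]]
```

```bash
python3 -m pendant '[{"dx":0,"dy":-0.04,"dz":0,"rx":0,"ry":0,"rz":-4.8,"hand":0.022},{"dx":0,"dy":0,"dz":0,"rx":0,"ry":0,"rz":-7.1,"hand":0.022},{"dx":0,"dy":0,"dz":0,"rx":0,"ry":0,"rz":-7.1,"hand":0.022},{"dx":0,"dy":0,"dz":0,"rx":0,"ry":0,"rz":-7.1,"hand":0.022},{"dx":0,"dy":0,"dz":0,"rx":0,"ry":0,"rz":-7.1,"hand":0.022},{"dx":0,"dy":0,"dz":0,"rx":0,"ry":0,"rz":-7.1,"hand":0.022},{"dx":0,"dy":0,"dz":0,"rx":0,"ry":0,"rz":-7.1,"hand":0.022},{"dx":0,"dy":0,"dz":0,"rx":0,"ry":0,"rz":-7.1,"hand":0.022},{"dx":0,"dy":0,"dz":0,"rx":0,"ry":0,"rz":-7.1,"hand":0.022},{"dx":0,"dy":0,"dz":0,"rx":0,"ry":0,"rz":-7.1,"hand":0.022},{"dx":0,"dy":0,"dz":0,"rx":0,"ry":0,"rz":-7.1,"hand":0.022},{"dx":0,"dy":0,"dz":0,"rx":0,"ry":0,"rz":-7.1,"hand":0.022}]'
python3 -m pendant '[{"dx":0,"dy":0,"dz":0,"rx":0,"ry":0,"rz":-7.1,"hand":0.022},{"dx":0,"dy":0,"dz":0,"rx":0,"ry":0,"rz":0,"hand":0.022},{"dx":0,"dy":0,"dz":0,"rx":0,"ry":0,"rz":0,"hand":0.022}]'
python3 - <<'E'
from u import *
st()
d=cam('wrist');print(d["P"])
im=d["frame"].copy()
for s in(-1,1):
  for x in (-.015,.015): print(s,x,proj(d,O+U@np.array([x,-.0024+s*.045,.122])))
  print("tab base",proj(d,O+U@np.array([0,-.0024+s*.045,.09])),[proj(d,O+U@np.array([x,-.0024+s*.045,.09])) for x in(-.059,.059)])
s=cam("side"); a=cv2.resize(im,(560,420)); b=cv2.resize(s["frame"][150:300,190:330],(240,257),interpolation=cv2.INTER_CUBIC)
o=np.zeros((420,800,3),np.uint8);o[:,:560]=a;o[:257,560:]=b
cv2.imwrite("pics/h.png",o[:,:,::-1]); np.save("w.npy",im)
E
```

```text
clock: 16.75
position: [0.5192, -0.0378, 0.4282]
ee_rot: [-0.006, 0.177, 0.984, 0.0]
contact_force: [0.2, -0.5, -0.0]
width: 0.0222
gripper_force: 0.0
clock: 17.0
position: [0.5194, -0.0378, 0.4282]
ee_rot: [-0.005, 0.121, 0.993, 0.001]
contact_force: [-0.2, 0.0, -0.9]
width: 0.022
gripper_force: 0.0
t 17.0 tcp_u [ 0.0065 -0.0007  0.4282] w [ 0.5194 -0.0378  0.4282] grasp_u [ 0.0067 -0.0007  0.4469] F [-0.2275  0.0325 -0.8897] width 0.021969754829438706 gf 0.0
[[-0.9999  0.0045 -0.0109]
 [ 0.0045  1.     -0.    ]
 [ 0.0109 -0.0001 -0.9999]]
[ 0.4559 -0.0211  0.5976]
-1 -0.015 [247.2919 160.0555]
-1 0.015 [247.8765 179.0383]
tab base [249.4277 167.2487] [array([248.3721, 131.0388]), array([250.4217, 201.3426])]
1 -0.015 [304.6218 159.7627]
1 0.015 [304.2792 178.7573]
tab base [302.814  166.9786] [array([303.4152, 130.7471]), array([302.2479, 201.0921])]
```

View pics/h.png

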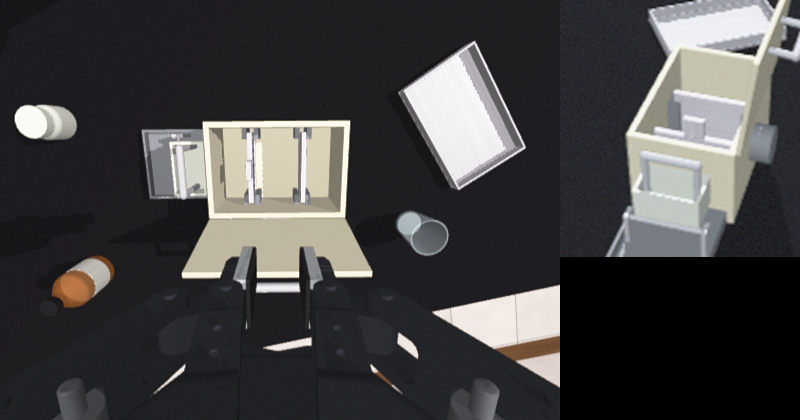

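The filter plate is in the -y slot: its tab shows at about (249,170) and again in the side inset. The blank is in the +y slot, the flap stands open and the cup is level. The tray rim corners are about (473,42), (524,148), (457,188) and (400,93).

Run:
```python
from u import *
d=cam("wrist"); f=d["frame"]; print(f[150:190:5,240:268].min(2))
print("tab top", [tou(onz(d,u,170,.122)) for u in(245,248,250)])
c=[(473,42),(524,148),(457,188),(400,93)]
P=np.array([onz(d,*p,.025)[:2] for p in c]); print("tray",P,P.mean(0),np.linalg.norm(np.roll(P,-1,0)-P,axis=1))
m=(f.min(2)>75).astype(np.uint8);m[:,:385]=0;m[:,535:]=0;m[200:]=0
k=max(cv2.findContours(m,0,1)[0],key=cv2.contourArea);r=cv2.minAreaRect(np.array([onz(d,*p[0],.025)[:2] for p in k],np.float32));print(r)
e=P[1]-P[0]+P[2]-P[3];print(np.degrees(np.arctan2(e[1],e[0])))
b=np.array([onz(d,*p,.13)[:2] for p in((205,122),(349,122),(347,216),(208,217))]); print("box",[tou([*q,0])[:2] for q in b],"mean",tou([*b.mean(0),0]))
```

```text
[[184 185 184 184 183 184 189 233 239 240 242 242 134  95 213 228 235 237
  235 237 236 235 223 188 184 184 186 184]
 [183 184 185 184 184 184 187 224 239 239 240 241 171 125 238 218 234 236
  236 236 237 235 189 183 184 184 184 185]
 [184 184 184 184 183 181 178 169 164 166 164 169 149 108 213 229 236 236
  235 236 237 235 193 182 183 184 184 184]
 [183 184 184 182 181 172 244 241 242 242 227 163 151 102 190 217 236 236
  236 236 237 235 188 181 182 183 183 184]
 [182 183 184 184 182 191 241 240 240 242 246 169 152 101 156 230 236 236
  236 236 236 235 191 182 182 185 183 184]
 [181 182 182 182 181 190 240 240 240 242 246 168 152 123 182 230 217 234
  236 236 236 234 189 181 183 183 184 183]
 [182 182 181 183 183 182 194 220 239 242 244 235 243 132 149 242 202 233
  235 235 235 235 214 182 181 183 183 184]
 [183 183 183 182 182 182 181 186 229 242 241 243 244 140 106 234 217 234
  235 236 236 237 234 190 182 182 181 183]]
tab top [array([ 0.0009, -0.0515,  0.122 ]), array([ 0.0009, -0.0467,  0.122 ]), array([ 0.0009, -0.0436,  0.122 ])]
tray [[0.3934 0.3395]
 [0.5966 0.4186]
 [0.6432 0.2902]
 [0.4452 0.2067]] [0.5196 0.3137] [0.218  0.1366 0.2149 0.1426]
((0.5194990634918213, 0.31261178851127625), (0.2246541976928711, 0.14997240900993347), 21.166645050048828)
22.0520150914709
box [array([-0.0721, -0.1081]), array([-0.0712,  0.1072]), array([0.075 , 0.1123]), array([ 0.0758, -0.1131])] mean [ 0.0019 -0.0004  0.    ]
```

```bash
python3 -m pendant '[{"dx":0.005,"dy":-0.023,"dz":0.02,"rx":0,"ry":0,"rz":0,"hand":0.022},{"dx":0,"dy":-0.0226,"dz":0.03,"rx":0,"ry":0,"rz":0,"hand":0.022},{"dx":0,"dy":0,"dz":0.036,"rx":0,"ry":0,"rz":0,"hand":0.022},{"dx":0,"dy":0,"dz":0.036,"rx":0,"ry":0,"rz":0,"hand":0.022},{"dx":0,"dy":0,"dz":0.036,"rx":0,"ry":0,"rz":0,"hand":0.022},{"dx":0,"dy":0,"dz":0.036,"rx":0,"ry":0,"rz":0,"hand":0.022},{"dx":0,"dy":0,"dz":0.036,"rx":0,"ry":0,"rz":0,"hand":0.022},{"dx":0,"dy":0,"dz":0.03,"rx":0,"ry":0,"rz":0,"hand":0.022},{"dx":0,"dy":0,"dz":0.02,"rx":0,"ry":0,"rz":0,"hand":0.022},{"dx":0,"dy":0,"dz":0,"rx":0,"ry":0,"rz":0,"hand":0.022},{"dx":0,"dy":0,"dz":0,"rx":0,"ry":0,"rz":0,"hand":0.022}]'
python3 -c "
from u import *
st()
d=cam('wrist');f=d['frame']
for x in(-.015,.015):
  for y in(-.0503,-.0423): print(proj(d,O+U@np.array([x,y,.122])))
print(f[120:240:8,230:300:3].min(2))"
```

```text
clock: 18.07
position: [0.5009, -0.0801, 0.1478]
ee_rot: [-0.006, 0.119, 0.993, 0.001]
contact_force: [0.2, 0.1, 1.2]
width: 0.022
gripper_force: 0.0
t 18.0667 tcp_u [-0.0016 -0.0462  0.1478] w [ 0.5009 -0.0801  0.1478] grasp_u [-0.0014 -0.0462  0.1665] F [0.2385 0.0579 1.1834] width 0.021981110699036487 gf 0.0
[[-0.9999  0.0022 -0.0126]
 [ 0.0022  1.      0.0002]
 [ 0.0126  0.0002 -0.9999]]
[270.108  211.1579]
[281.9801 211.1272]
[270.4981 252.6008]
[281.9349 252.573 ]
[[ 47  47  48  48  49  50  49  49  51  52  51  54  54  63  64  63  65  65
   63  64  66  66  66  66]
 [212 212 211 211 212 212 212 213 211 213 212 213 212 213 212 214 212 212
  212 212 213 212 213 211]
 [165 166 167 165 166 165 165 164 165 158 128 128 127  92 165 162 163 161
  125 125 128 134 161 161]
 [156 156 157 156 156 155 155 156 158 154 108 109 109  64 111 110 111 154
  108 107 108 125 157 157]
 [154 156 156 155 155 157 154 156 156 156 108 110 108  68 220 218 218 171
  139 144 146 152 156 155]
 [154 153 156 155 154 154 156 154 154 155 153 152 153 158 217 216 217 188
  153 164 156 155 156 155]
 [153 154 153 154 1
[... 190 characters left out ...]
53 154 154 154 153 153 154 154 153 153 153 153 153 214 214 213 211
  207 209 209 157 153 154]
 [152 154 154 155 154 154 153 155 153 154 152 153 152 153 213 212 213 211
  208 208 209 153 153 154]
 [153 153 153 152 152 152 154 152 152 152 151 153 153 150 214 213 213 210
  207 207 204 152 153 152]
 [153 151 152 152 152 152 153 152 152 153 153 154 152 152 119 122 124 173
  207 207 206 158 154 153]
 [153 152 151 151 151 151 153 152 152 153 153 153 153 151 211 213 213 194
  207 207 208 153 153 153]
 [152 153 152 152 154 152 152 152 153 152 153 154 152 150 218 216 215 201
  206 206 208 152 154 152]
 [151 153 153 151 151 152 151 151 153 153 153 152 152 151 216 214 215 201
  206 207 204 151 151 152]]
```

```bash
python3 -m pendant '[{"dx":-0.001,"dy":0,"dz":0.025,"rx":0,"ry":0.7,"rz":0,"hand":0.022},{"dx":0,"dy":0,"dz":0.02,"rx":0,"ry":0,"rz":0,"hand":0.022},{"dx":0,"dy":0,"dz":0.012,"rx":0,"ry":0,"rz":0,"hand":0.022},{"dx":0,"dy":0,"dz":0.008,"rx":0,"ry":0,"rz":0,"hand":0.022},{"dx":0,"dy":0,"dz":0,"rx":0,"ry":0,"rz":0,"hand":0.022}]'
python3 -c "
from u import *
st()"
```

```text
clock: 18.53
position: [0.5015, -0.0803, 0.0835]
ee_rot: [-0.011, 0.119, 0.993, 0.001]
contact_force: [-0.9, 0.4, 0.2]
width: 0.0219
gripper_force: 0.0
t 18.5333 tcp_u [-0.0009 -0.0462  0.0835] w [ 0.5015 -0.0803  0.0835] grasp_u [-0.0005 -0.0462  0.1022] F [-0.8908  0.4296  0.1972] width 0.021923578856391165 gf 0.0
[[-0.9997  0.0016 -0.0223]
 [ 0.0016  1.      0.0001]
 [ 0.0223  0.     -0.9998]]
```

```bash
python3 -m pendant '[{"dx":0,"dy":0,"dz":0.001,"rx":0,"ry":-1.28,"rz":0,"hand":0.022},{"dx":0,"dy":0,"dz":0,"rx":0,"ry":0,"rz":0,"hand":0.022},{"dx":0,"dy":0,"dz":0,"rx":0,"ry":0,"rz":0,"hand":0},{"dx":0,"dy":0,"dz":0,"rx":0,"ry":0,"rz":0,"hand":0},{"dx":0,"dy":0,"dz":0,"rx":0,"ry":0,"rz":0,"hand":0},{"dx":0,"dy":0,"dz":0,"rx":0,"ry":0,"rz":0,"hand":0}]' 50
python3 -c "
from u import *
st()"
```

```text
clock: 19.03
position: [0.5023, -0.0807, 0.0839]
ee_rot: [0.001, 0.119, 0.993, -0.0]
contact_force: [-0.8, -0.2, 7.4]
width: 0.0065
gripper_force: 50.9
t 19.0333 tcp_u [-0.0001 -0.0464  0.0839] w [ 0.5023 -0.0807  0.0839] grasp_u [-0.0001 -0.0464  0.1026] F [-0.7576 -0.2241  7.3668] width 0.006487238807436969 gf 50.88164269924164
[[-1.      0.0012  0.0023]
 [ 0.0012  1.     -0.0003]
 [-0.0023 -0.0003 -1.    ]]
```

```bash
python3 -m pendant '[{"dx":0,"dy":0,"dz":-0.006,"rx":0,"ry":0,"rz":0,"hand":0},{"dx":0,"dy":0,"dz":-0.01,"rx":0,"ry":0,"rz":0,"hand":0},{"dx":0,"dy":0,"dz":-0.012,"rx":0,"ry":0,"rz":0,"hand":0},{"dx":0,"dy":0,"dz":-0.012,"rx":0,"ry":0,"rz":0,"hand":0}]' 60
python3 -m pendant '[{"dx":0,"dy":0,"dz":-0.015,"rx":0,"ry":0,"rz":0,"hand":0},{"dx":0,"dy":0,"dz":-0.018,"rx":0,"ry":0,"rz":0,"hand":0},{"dx":0,"dy":0,"dz":-0.02,"rx":0,"ry":0,"rz":0,"hand":0},{"dx":0,"dy":0,"dz":-0.02,"rx":0,"ry":0,"rz":0,"hand":0},{"dx":0,"dy":0,"dz":-0.02,"rx":0,"ry":0,"rz":0,"hand":0},{"dx":0,"dy":0,"dz":-0.02,"rx":0,"ry":0,"rz":0,"hand":0},{"dx":0,"dy":0,"dz":-0.015,"rx":0,"ry":0,"rz":0,"hand":0},{"dx":0,"dy":0,"dz":-0.01,"rx":0,"ry":0,"rz":0,"hand":0},{"dx":0,"dy":0,"dz":0,"rx":0,"ry":0,"rz":0,"hand":0}]'
python3 -c "
from u import *
st()"
```

```text
clock: 19.37
position: [0.5012, -0.0801, 0.1232]
ee_rot: [-0.0, 0.119, 0.993, 0.0]
contact_force: [0.6, 0.9, -1.3]
width: 0.0062
gripper_force: 60.5
clock: 20.12
position: [0.5025, -0.0806, 0.2631]
ee_rot: [0.002, 0.119, 0.993, -0.0]
contact_force: [-0.5, 0.0, -0.2]
width: 0.0061
gripper_force: 60.6
t 20.1167 tcp_u [ 0.0001 -0.0462  0.2631] w [ 0.5025 -0.0806  0.2631] grasp_u [ 0.     -0.0462  0.2818] F [-0.4509  0.0484 -0.1624] width 0.0061269956599535325 gf 60.57527303695679
[[-1.      0.0013  0.0048]
 [ 0.0013  1.     -0.0002]
 [-0.0048 -0.0002 -1.    ]]
```

```bash
python3 -m pendant '[{"dx":0.015,"dy":0.01,"dz":0,"rx":0,"ry":0,"rz":0,"hand":0},{"dx":0.012,"dy":0.022,"dz":0,"rx":0,"ry":0,"rz":0,"hand":0},{"dx":0.006,"dy":0.036,"dz":0,"rx":0,"ry":0,"rz":0,"hand":0},{"dx":0.006,"dy":0.036,"dz":0,"rx":0,"ry":0,"rz":0,"hand":0},{"dx":0.006,"dy":0.036,"dz":0,"rx":0,"ry":0,"rz":0,"hand":0},{"dx":0.006,"dy":0.036,"dz":0,"rx":0,"ry":0,"rz":0,"hand":0},{"dx":0.006,"dy":0.036,"dz":0,"rx":0,"ry":0,"rz":0,"hand":0},{"dx":0.006,"dy":0.036,"dz":0,"rx":0,"ry":0,"rz":0,"hand":0},{"dx":0.006,"dy":0.036,"dz":0,"rx":0,"ry":0,"rz":0,"hand":0},{"dx":0.004,"dy":0.036,"dz":0,"rx":0,"ry":0,"rz":0,"hand":0},{"dx":0.003,"dy":0.036,"dz":0,"rx":0,"ry":0,"rz":0,"hand":0},{"dx":0,"dy":0.02,"dz":0,"rx":0,"ry":0,"rz":0,"hand":0}]'
python3 -m pendant '[{"dx":0,"dy":0.011,"dz":0,"rx":0,"ry":0,"rz":-4,"hand":0},{"dx":0,"dy":0,"dz":0,"rx":0,"ry":0,"rz":-6,"hand":0},{"dx":0,"dy":0,"dz":0,"rx":0,"ry":0,"rz":-6,"hand":0},{"dx":0,"dy":0,"dz":0,"rx":0,"ry":0,"rz":-6,"hand":0},{"dx":0,"dy":0,"dz":0,"rx":0,"ry":0,"rz":-6,"hand":0},{"dx":0,"dy":0,"dz":0,"rx":0,"ry":0,"rz":-4,"hand":0},{"dx":0,"dy":0,"dz":0,"rx":0,"ry":0,"rz":-3,"hand":0},{"dx":0,"dy":0,"dz":0,"rx":0,"ry":0,"rz":0,"hand":0},{"dx":0,"dy":0,"dz":0,"rx":0,"ry":0,"rz":0,"hand":0}]'
python3 - <<'E'
from u import *
st(); s=manip.get_state();T=rot(s["ee_rot"]);print(T)
print("yaw plate",np.degrees(np.arctan2(-T[1,0],-T[0,0])), "tool delta",T.T@(np.array([.5195,.3135,.194])-s["position"]))
E
```

```text
clock: 21.12
position: [0.5154, 0.307, 0.2588]
ee_rot: [-0.001, 0.118, 0.993, 0.001]
contact_force: [-0.4, 0.3, -0.6]
width: 0.0057
gripper_force: 60.5
clock: 21.87
position: [0.5184, 0.3136, 0.2593]
ee_rot: [-0.001, -0.184, 0.983, -0.0]
contact_force: [-0.6, -0.2, -0.7]
width: 0.0059
gripper_force: 60.5
t 21.8667 tcp_u [-0.0772  0.3406  0.2593] w [0.5184 0.3136 0.2593] grasp_u [-0.0771  0.3406  0.278 ] F [-0.5937 -0.1812 -0.6684] width 0.005938274200287445 gf 60.52176117897034
[[-0.8207 -0.5714 -0.0019]
 [-0.5714  0.8207 -0.0011]
 [ 0.0022  0.0002 -1.    ]]
[[-0.932  -0.3624 -0.0021]
 [-0.3624  0.932  -0.0007]
 [ 0.0022  0.0002 -1.    ]]
yaw plate 21.246411299670182 tool delta [-0.0011 -0.0005  0.0653]
```

```bash
python3 -m pendant '[{"dx":0,"dy":0,"dz":0.01,"rx":0,"ry":0,"rz":0,"hand":0},{"dx":0,"dy":0,"dz":0.015,"rx":0,"ry":0,"rz":0,"hand":0},{"dx":-0.001,"dy":0,"dz":0.015,"rx":0,"ry":0,"rz":0,"hand":0},{"dx":0,"dy":0,"dz":0.015,"rx":0,"ry":0,"rz":0,"hand":0},{"dx":0,"dy":0,"dz":0.01,"rx":0,"ry":0,"rz":0,"hand":0},{"dx":0,"dy":0,"dz":0,"rx":0,"ry":0,"rz":0,"hand":0},{"dx":0,"dy":0,"dz":0,"rx":0,"ry":0,"rz":0,"hand":0},{"dx":0,"dy":0,"dz":0,"rx":0,"ry":0,"rz":0,"hand":0}]'
python3 - <<'E'
from u import *
st(); s=manip.get_state()
V=R.from_euler('z',21.3,degrees=True).as_matrix(); p=np.array([s["position"][0],s["position"][1],0])
# edges found on vertical scan lines vs expected, in side and scene
for n in("side","scene"):
    d=cam(n); g=cv2.GaussianBlur(cv2.cvtColor(d["frame"],cv2.COLOR_RGB2GRAY),(3,3),0).astype(int)
    sgn=-1
    for x in(-.05,-.03,.03,.05):
        lo=proj(d,p+V@np.array([x,0,.12])); hi=proj(d,p+V@np.array([x,0,.20])); u=int(round((lo[0]+hi[0])/2))
        v0,v1=int(hi[1])-8,int(lo[1])+10
        print(n,x,"col",u,"expect rows",hi[1].round(1),lo[1].round(1),"from",v0,g[v0:v1,u])
    for x in(-.059,.059): print("end col",proj(d,p+V@np.array([x,0,.16])))
    v=int(proj(d,p+V@np.array([0,0,.19]))[1]); c=int(proj(d,p)[0]); print("row",v,"from",c-40,g[v,c-40:c+40])
E
```

```text
clock: 22.53
position: [0.5202, 0.3144, 0.1959]
ee_rot: [0.0, -0.185, 0.983, 0.0]
contact_force: [-0.3, -0.5, -1.2]
width: 0.0058
gripper_force: 60.5
t 22.5333 tcp_u [-0.0756  0.3418  0.1959] w [0.5202 0.3144 0.1959] grasp_u [-0.0756  0.3418  0.2146] F [-0.3214 -0.4622 -1.1769] width 0.005787655723204207 gf 60.50674796104431
[[-0.82   -0.5723  0.0006]
 [-0.5723  0.82    0.0009]
 [-0.001   0.0004 -1.    ]]
side -0.05 col 266 expect rows 113.1 137.2 from 105 [ 40  40  40  42  41  46  97 181 210 188 170 162 157 154 152 153 155 154
 151 151 153 152 151 153 155 156 158 159 161 166 169 161 129  82  50  40
  39  41  42  42  42  41]
side -0.03 col 272 expect rows 112.0 136.1 from 104 [ 42  42  41  40  40  42  88 175 209 187 166 146 124 109 102 101 104 102
  99 102 107 106 103 104 105 102 102 106 117 143 163 159 126  79  49  40
  40  41  42  41  41  42]
side 0.03 col 291 expect rows 108.8 132.7 from 100 [ 31  33  38  41  42  42  50 102 185 209 186 167 143 118 102  94  95  99
  99  96  97  96  94  94  96  96  94  95 103 124 154 170 158 113  64  43
  42  42  42  41  41  40]
side 0.05 col 297 ex
[... 1145 characters left out ...]
93  92
  95  97  99  99  99  98  97  97 103 117 142 166 176 168 145 121 115 138
 167 179]
scene 0.05 col 417 expect rows 159.8 180.4 from 151 [ 56  89 148 207 239 243 228 203 175 149 125 107  98  98 104 111 118 128
 139 149 156 162 165 169 172 174 174 170 162 146 121  93  71  62  73 109
 158 194 196]
end col [385.2346 146.9355]
end col [419.3348 172.47  ]
row 151 from 347 [ 48  49  49  50  50  50  49  49  50  51  50  50  50  49  48  49  50  50
  51  52  52  52  53  53  54  53  52  53  52  51  52  53  54  53  54  65
  92 128 155 161 150 129 108  96  93  92  93  93  92  92  94  97  96  93
  96 107 122 135 147 158 166 172 178 194 214 221 204 164 116  78  56  49
  48  48  47  46  47  47  46  45]
```

The plate's lower edge lies within 0.5 px of where 0.12 m should project, and it is level end to end. The hand is still.

```bash
python3 -m pendant '[{"dx":0,"dy":0,"dz":0,"rx":0,"ry":0,"rz":0,"hand":0},{"dx":0,"dy":0,"dz":0,"rx":0,"ry":0,"rz":0,"hand":0},{"dx":0,"dy":0,"dz":0,"rx":0,"ry":0,"rz":0,"hand":0}]'; python3 -c "
from rig import manip
print(manip.sign_off())"
```

```text
clock: 22.88
position: [0.5199, 0.3143, 0.1958]
ee_rot: [0.0, -0.185, 0.983, 0.0]
contact_force: [0.8, 0.1, -0.6]
width: 0.0059
gripper_force: 60.5
the job is handed in; nothing more can be done
None
```

The job is handed in at 22.9 s, verdict not shown: I tipped the cup to about 45°, held it over a second and returned it level, opened the flap to about 97°, and the arm is holding the filter plate upright over the middle of the tray, its lower edge about 12 cm above the bench.

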